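# Reset the tripped heater box through its recessed well

### The arm

A 7-joint arm with a two-finger parallel gripper is mounted at the origin on the work surface. World frame = base frame: x ahead of the robot, y to its left, z up, the work surface at z = 0. Lengths are in m, angles in rad, forces in N, time in s.
With the tool pointing down it reaches from about 0.425 to 0.925 m from the base axis. Payload 6.8 kg.
Tool frame: the origin (TCP) lies midway between the tips of the shut fingers; the grasp point (between the pads) lies 19 mm behind it; z points along the fingers, y is the line along which they close (so a half turn about z gives the same grasp; the last joint's range is limited). The gripper opens to 85 mm and grips with 20 to 120 N. Pads are 22 mm wide; open, the fingers measure 114 mm over their backs; the gripper's body (76 mm by 85 mm) begins 54 mm behind the grasp point. The pads swing forward as they close: fully open they stand 13 mm farther back than shut.
Start: joints at [-1.267, 0.477, 0.022, 1.555, -0.011, 1.109, -0.083], TCP at [0.27, 0.619, 0.231] pointing down, gripper open.
Joint ranges: [-2.96, 2.96], [-0.34, 2.1], [-1.41, 1.46], [0.24, 2.44], [-1.37, 4.51], [0.17, 1.92], [-2.96, 2.96]. Speed limits (rad/s): [2.39, 2.39, 3.14, 3.14, 3.14, 3.14, 3.14].

### API

Orientations are given as a unit quaternion [w, x, y, z].
In Python, from station import * gives the robot as it stands.
- The arm moves only by the shell command python3 -m creep 'ROWS' [FORCE]. ROWS is JSON, a list of rows, each a list of 7 numbers: the gripper command: -1 is shut, 1 is fully open, values between are in proportion, then the shift along the world's x, y, z in mm, then the turn, a rotation vector about the world's x, y, z in rad. A call has 1 to 5 rows; each row shifts and turns the commanded pose from where the row before left it; what a row does not reach is not made up. A row lasts 1/8 s, in which the tool goes at most 62.5 mm and 10.7 degrees, less where a joint would pass 70% of its speed; a pose out of reach is approached as far as the arm can. A call is refused whole if a number of a shift passes 62.5 or a number of a turn 0.188, either way. A call with a gripper value outside its range is refused whole. The fingers move at their own pace and stop on an object; FORCE is the grip in N (left out, the last holds). Time passes only in rows, so rows that do not move let the fingers close. It gives the time, the measured TCP pose, the force, the opening and the grip force at its end, in the units of the state.
- get_obs(): the state, without advancing time (a new reading comes with each control period).
- read_camera(name): name is "side" or "top" or "wrist"; returns (picture, depth): 400x640x3 uint8, red, green, blue; 400x640 float32, m along the optical axis (not along the pixel's ray), 0 where there is no reading.
- camera_params(name): a dict with "intrinsics" (3x3 intrinsics, pixels), "cam_to_world" (4x4, takes a point from camera to world coordinates); the wrist camera has in their place "mount" (4x4, takes a point from camera to tool coordinates, whose origin is the TCP and whose axes are the flange's). Camera axes: x right, y up, looking along -z (the intrinsics and any distortion apply to the point x, -y, -z); pixel columns grow to the right and rows downward; lengths in m; the calibration is good to about 2 mm. A picture is of the moment at which its call begins: read the wrist's pose just before it. camera_params takes no time and is no camera call.
- hand_in(): hands the job in; it is judged then, once.
The state is a dict: "t": time; "q": joint angles; "joint_vel": joint speeds; "joint_torque": joint torques, N m; "eef_pos": TCP position; "tool_rot": TCP orientation; "contact_force": force on the tool from outside, world axes, zero at the start; "torque": the same for the moment, N m; "gripper_width": opening from 0.0 (shut) to 1.0 (fully open); "grasp_force": force on a finger pad.
Only numpy, scipy, OpenCV 4.12 (cv2) and the standard library are available. Lean on these libraries where they do the work, as an engineer would, in place of code of your own. Each camera call takes 0.05 s, during which the arm holds its last target. There are 200 camera calls.

### The job

The forming heater with the red lamp has tripped. On that box push the blue dust cover fully open, reach a fingertip into the well and press the sunken orange key fully down, hold it there for one second, let it spring back, then push the cover fully shut again. Leave the green-lamp box's cover and key alone, and do not move, tip or pick up the jar, bowl, brush or scraper.

Things in the scene. Friction and masses are not known exactly. Their poses are not given: they have to be found in the camera images.
- red_box: the tripped box, with the red lamp: aluminium reset box fixed to the bench, 140 (its x) by 210 (its y) by 60 mm high, origin at the centre of its underside, z up. The red dome lamp, 28 mm wide and 16 mm tall, stands on the top face at x=+50, y=+60 mm. Two 5 mm high, 4 mm wide guide rails run along y on the top at x=-67.5 and x=+27.5 mm. Left and right boxes may trade places from run to run, the box can be turned by up to 0.3 rad.
- red_well (a point): centre of the mouth of the square well in the red-lamp box, in the plane of the top face (box frame x=-20, y=-45, z=60 mm), axes as the box's. The well is 46 by 46 mm and 22 mm deep with a black floor; hidden while the cover is shut.
- red_key_top (a point): centre of the top of the orange round key, 30 mm wide, in the middle of that well. Released, it lies 14 mm below the top face, fully pressed 19 mm below it.
- red_key (a joint): how far the red-lamp box's key is pressed, m: 0 released, 0.005 fully down. Spring: 1.4 N to start, 4.5 N fully down; it comes back up when let go.
- red_cover_top (a point): centre of the top of the red-lamp box's blue sliding dust cover with three white stripes, a solid plate 90 by 90 mm and 18 mm thick, lying 0.5 mm over the top face (its top is 18.5 mm above the face), axes as the box's. Too wide to grasp: push on its upright end faces, 45 mm from this point along the box's -y (to open) or +y (to shut).
- red_cover (a joint): slide of that cover along the box's +y, m: 0 fully shut (centred over the well), 0.085 fully open against its stop (nearest end then 40 mm from the well's centre). Starts shut or up to 0.018 ajar. About 2 N of friction; it stays where it is left.
- green_box: the healthy box, with the green lamp: aluminium reset box fixed to the bench, 140 (its x) by 210 (its y) by 60 mm high, origin at the centre of its underside, z up. The green dome lamp, 28 mm wide and 16 mm tall, stands on the top face at x=+50, y=+60 mm. Two 5 mm high, 4 mm wide guide rails run along y on the top at x=-67.5 and x=+27.5 mm. Left and right boxes may trade places from run to run, the box can be turned by up to 0.3 rad.
- green_well (a point): centre of the mouth of the square well in the green-lamp box, in the plane of the top face (box frame x=-20, y=-45, z=60 mm), axes as the box's. The well is 46 by 46 mm and 22 mm deep with a black floor; hidden while the cover is shut.
- green_key_top (a point): centre of the top of the orange round key, 30 mm wide, in the middle of that well. Released, it lies 14 mm below the top face, fully pressed 19 mm below it.
- green_key (a joint): how far the green-lamp box's key is pressed, m: 0 released, 0.005 fully down. Spring: 1.4 N to start, 4.5 N fully down; it comes back up when let go.
- green_cover_top (a point): centre of the top of the green-lamp box's blue sliding dust cover with three white stripes, a solid plate 90 by 90 mm and 18 mm thick, lying 0.5 mm over the top face (its top is 18.5 mm above the face), axes as the box's. Too wide to grasp: push on its upright end faces, 45 mm from this point along the box's -y (to open) or +y (to shut).
- green_cover (a joint): slide of that cover along the box's +y, m: 0 fully shut (centred over the well), 0.085 fully open against its stop (nearest end then 40 mm from the well's centre). Starts shut or up to 0.018 ajar. About 2 N of friction; it stays where it is left.
- jar: loose blue jar with white cap, 56 mm wide, 75 mm tall, origin at the centre of its foot; stands beyond (+x of) the red-lamp box
- bowl: loose small terracotta bowl, 70 mm wide, 40 mm tall, origin at the centre of its foot; stands beyond (+x of) the green-lamp box
- brush: loose brush 170 mm long lying roughly along y on the robot's side of the red-lamp box, handle along its -x
- scraper: loose spatula 170 mm long lying roughly along y on the robot's side of the green-lamp box, handle along its -x

How it is judged:
By the outcome, as a careful person would: the job done as asked, in the order asked, and still so for the second after the job is handed in, with the robot touching nothing.
It also fails if it takes over 51 s, if anything falls off the work surface, if the arm or the gripper's body presses on something with over 40 N, if the wrist force passes 120 N, or if a joint passes its speed limit or range.

## Working session

There is one attempt and no reset: what is moved stays moved. The work goes in short steps, Python scripts to look and compute and a shell command to move; the robot and the scene stay as the last step left them, time stands still between calls to the robot, and variables do not carry over. Pictures are saved under pics/ and viewed, at most 10 in all, crops included, and the job is handed in when it is done.

```bash
mkdir -p pics; cat > h.py <<'E'
from station import *
import numpy as np, cv2
def world(name):
    im,d=read_camera(name); p=camera_params(name); K=np.array(p["intrinsics"]); T=np.array(p["cam_to_world"])
    v,u=np.mgrid[:400,:640]
    X=np.stack([(u-K[0,2])/K[0,0]*d,-(v-K[1,2])/K[1,1]*d,-d],-1)
    return im,d,X@T[:3,:3].T+T[:3,3]
E
python3 - <<'E'
from h import *
im,d,W=world("top"); np.savez("top.npz",im=im,d=d,W=W)
cv2.imwrite("pics/top.png",im[:,:,::-1])
print({k:v for k,v in camera_params("top").items()}); print(get_obs())
E
```

```text
{'intrinsics': array([[376.20079654,   0.        , 319.62803991],
       [  0.        , 376.20079654, 197.43225126],
       [  0.        ,   0.        ,   1.        ]]), 'cam_to_world': array([[ 0.02063482,  0.99121895, -0.13061085,  0.48840712],
       [-0.99978622,  0.02062929, -0.00139542, -0.03353055],
       [ 0.00131125,  0.13061172,  0.99143273,  0.84338714],
       [ 0.        ,  0.        ,  0.        ,  1.        ]])}
{'t': 0.05, 'q': array([-1.26707511,  0.47781119,  0.02235352,  1.55645481, -0.01152137,
        1.10928838, -0.08308725]), 'joint_vel': array([-0.0024414 ,  0.00089066, -0.00177155, -0.00140378,  0.00199516,
        0.00015356, -0.00019008]), 'joint_torque': array([ 4.44317833e-03, -5.98296297e+01,  1.61567509e+00, -2.82250875e+01,
        1.28670657e-02,  5.21136099e-03,  2.31627496e-05]), 'eef_pos': array([0.26996728, 0.61801636, 0.23031712]), 'tool_rot': array([-1.26326237e-04,  2.04452399e-01,  9.78876078e-01, -9.08021573e-04]), 'contact_force': array([0.06650119, 0.80643097, 0.27703215]), 'torque': array([-0.02011768, -0.08440354, -0.02023036]), 'grasp_force': 0.0, 'gripper_width': 0.9989816884829089}
```

View pics/top.png

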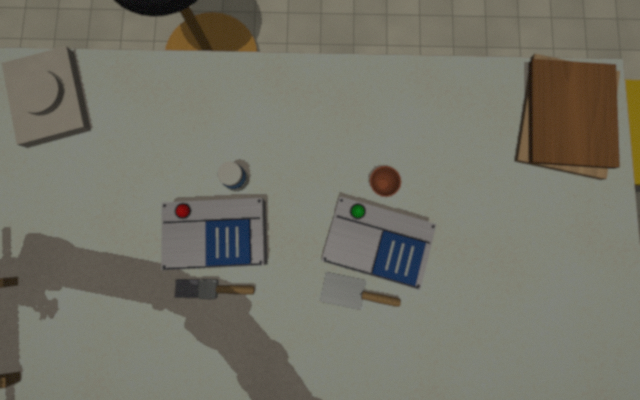

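The top picture shows the red box on the left (px 162–267, 198–270), with its lamp at (183,211) and its shut cover at about (229,241). The green box is on the right. The jar is at (231,175) and the brush at (215,289). Next I'll fit the red box's pose.

```bash
python3 - <<'E'
from h import *
z=np.load("top.npz"); im,W=z["im"].astype(int),z["W"]
m=np.zeros((400,640),bool); m[185:280,150:275]=1
h=W[...,2]
print("face z",np.median(h[225:260,170:200]),"bench",np.median(h[300:310,190:220]))
def rect(mask,n):
    mask=cv2.morphologyEx(mask.astype(np.uint8),cv2.MORPH_OPEN,np.ones((3,3),np.uint8))
    l,lab,st,_=cv2.connectedComponentsWithStats(mask); k=1+np.argmax(st[1:,4])
    P=W[lab==k]; r=cv2.minAreaRect((P[:,:2]*1000).astype(np.float32)); print(n,r,"z",np.median(P[:,2]),len(P)); return P
rect(m&(h>.045)&(h<.07+.03),"box")
c=rect(m&(h>.069)&(im[...,2]>im[...,0]+20)|(m&(h>.072)&(np.arange(640)>205)&(np.arange(400)[:,None]>215)),"cover")
l=rect(m&(im[...,0]>im[...,1]+50)&(im[...,0]>im[...,2]+50),"lamp"); print(l.mean(0))
for n,(a,b,e,f) in {"jar":(155,195,210,255),"brush":(272,305,168,262)}.items():
    s=W[a:b,e:f][h[a:b,e:f]>(.03 if n=="jar" else .006)]; print(n,s.min(0),s.max(0))
E
```

```text
face z 0.05993853236205193 bench 6.779302872106374e-05
box ((511.94293212890625, 190.2381591796875), (140.79136657714844, 211.6367645263672), 3.8819167613983154) z 0.061060056549400166 6920
cover ((499.45416259765625, 81.74952697753906), (90.01641082763672, 228.5848846435547), 3.806285858154297) z 0.07843554073827852 1971
lamp ((557.4852905273438, 251.1421661376953), (22.93747329711914, 22.875925064086914), 1.2583882808685303) z 0.07216314952744873 128
[0.5572161  0.2503547  0.07127053]
jar [ 0.48840712 -0.03353055  0.03097082] [0.66317789 0.18054504 0.84338714]
brush [ 0.37320483 -0.03353055  0.00649315] [0.48840712 0.27568381 0.84338714]
```

```bash
python3 -m creep '[[-1,23,-55,0,0,0,0.048],[-1,23,-55,0,0,0,0.048],[-1,23,-55,0,0,0,0.048],[-1,23,-55,0,0,0,0.048],[-1,23,-55,0,0,0,0.048]]' 20; python3 -m creep '[[-1,23,-55,0,0,0,0.048],[-1,23,-55,0,0,0,0.048],[-1,23,-55,0,0,0,0.048],[-1,23,-55,0,0,0,0.048],[-1,23,-55,0,0,0,0.048]]'
```

```text
t: 0.68
eef_pos: [0.3855, 0.3414, 0.231]
tool_rot: [-0.0, 0.085, 0.996, -0.0]
contact_force: [1.1, 0.3, -0.2]
gripper_width: 0.001
grasp_force: 0.0
t: 1.3
eef_pos: [0.5003, 0.0667, 0.2311]
tool_rot: [-0.0, -0.035, 0.999, 0.0]
contact_force: [1.0, 0.1, 0.2]
gripper_width: 0.002
grasp_force: 0.0
```

```bash
python3 - <<'E'
from h import *
z=np.load("top.npz"); W=z["W"]; d=z["d"]
c=np.array([511.9,190.2]); a=np.radians(3.88); R=np.array([[np.cos(a),-np.sin(a)],[np.sin(a),np.cos(a)]])
P=W[d>0]; B=(P[:,:2]*1000-c)@R
for n,s in {"cover":(P[:,2]>.073)&(abs(B[:,0]+20)<60)&(abs(B[:,1])<104),"face":(P[:,2]>.05)&(abs(B[:,0])<80)&(abs(B[:,1])<120),"jar":(P[:,2]>.03)&(B[:,0]>75)&(B[:,0]<170)&(abs(B[:,1])<100),"brush":(P[:,2]>.006)&(B[:,0]<-75)&(B[:,0]>-170)&(abs(B[:,1])<120)}.items():
    print(n,np.percentile(B[s],[1,99],axis=0).round(1).tolist(),P[s,2].max())
o=get_obs(); print(((o["eef_pos"][:2]*1000-c)@R).round(1))
E
```

```text
cover [[-63.7, -80.5], [24.2, 8.1]] 0.08303688350898542
face [[-68.2, -104.6], [69.0, 102.8]] 0.08303688350898542
jar [[95.4, -68.5], [145.5, -19.1]] 0.07940658952767199
brush [[-135.1, -75.0], [-93.8, 91.1]] 0.024033353056762352
[ -19.9 -122.4]
```

```bash
python3 -m creep '[[-1,0,0,-58,0,0,0],[-1,0,0,-58,0,0,0],[-1,0,0,-49,0,0,0],[-1,-1,15,0,0,0,0],[-1,-1,15,0,0,0,0]]'; python3 -m creep '[[-1,-1,15,0,0,0,0],[-1,-1,15,0,0,0,0],[-1,-1,15,0,0,0,0],[-1,-0.7,10,0,0,0,0],[-1,0,0,0,0,0,0]]'
```

```text
t: 1.92
eef_pos: [0.4987, 0.0997, 0.0675]
tool_rot: [0.0, -0.034, 0.999, 0.0]
contact_force: [-1.1, -2.0, -0.3]
gripper_width: 0.002
grasp_force: 1.1
t: 2.55
eef_pos: [0.4944, 0.1551, 0.0664]
tool_rot: [0.0, -0.035, 0.999, 0.0]
contact_force: [0.2, -0.2, 0.3]
gripper_width: -0.004
grasp_force: 0.0
```

```bash
python3 -m creep '[[-1,-0.3,5,0,0,0,0],[-1,-0.3,4,0,0,0,0],[-1,-0.1,2,0,0,0,0]]';python3 -m creep '[[-1,-0.1,2,0,0,0,0],[-1,-0.1,2,0,0,0,0]]'; python3 -m creep '[[-1,-0.1,2,0,0,0,0],[-1,-0.1,2,0,0,0,0]]'
```

```text
t: 2.92
eef_pos: [0.4934, 0.1643, 0.0661]
tool_rot: [-0.0, -0.034, 0.999, -0.0]
contact_force: [-0.8, -1.9, 0.3]
gripper_width: -0.003
grasp_force: 1.0
t: 3.18
eef_pos: [0.4932, 0.1684, 0.0661]
tool_rot: [-0.0, -0.034, 0.999, -0.0]
contact_force: [-1.6, -2.7, -0.0]
gripper_width: 0.001
grasp_force: 1.0
t: 3.42
eef_pos: [0.4931, 0.1693, 0.066]
tool_rot: [-0.001, -0.033, 0.999, -0.002]
contact_force: [0.1, -14.4, 3.1]
gripper_width: -0.003
grasp_force: 6.6
```

```bash
python3 -m creep '[[-1,0.4,-6,0,0,0,0],[-1,0.9,-14,20,0,0,0],[-1,0.5,-6,50,0,0,0],[-1,0,0,50,0,0,0],[-1,0,0,0,0,0,0]]'; python3 - <<'E'
from h import *
from scipy.spatial.transform import Rotation as Ro
o=get_obs(); im,d=read_camera("wrist"); p=camera_params("wrist"); K=np.array(p["intrinsics"]); M=np.array(p["mount"])
cv2.imwrite("pics/w1.png",im[:,:,::-1])
q=o["tool_rot"]; R=Ro.from_quat([q[1],q[2],q[3],q[0]]).as_matrix()
v,u=np.mgrid[:400,:640]
X=np.stack([(u-K[0,2])/K[0,0]*d,-(v-K[1,2])/K[1,1]*d,-d],-1)@M[:3,:3].T+M[:3,3]
W=X@R.T+o["eef_pos"]; np.savez("w1.npz",im=im,d=d,W=W)
i=im.astype(int); print(M.round(3).tolist())
B=(W[...,:2]*1000-np.array([511.9,190.2])); a=np.radians(3.88); B=B@np.array([[np.cos(a),-np.sin(a)],[np.sin(a),np.cos(a)]])
for n,m in {"orange":(i[...,0]>i[...,2]+80)&(i[...,0]>i[...,1]+30)&(d>0)&(W[...,2]<.055)&(W[...,2]>.03),"floor":(d>0)&(W[...,2]<.041)&(abs(B[...,0]+20)<35)&(abs(B[...,1]+45)<35),"cover":(d>0)&(W[...,2]>.072)&(W[...,2]<.09)&(i[...,2]>i[...,0]+20)}.items():
    if m.sum(): print(n,m.sum(),np.percentile(B[m],[2,98],axis=0).round(1).tolist(),np.median(W[m],0))
E
```

```text
t: 4.05
eef_pos: [0.4982, 0.1484, 0.1905]
tool_rot: [0.004, -0.034, 0.999, 0.002]
contact_force: [-0.5, 0.4, 0.5]
gripper_width: -0.002
grasp_force: 0.0
[[-0.0, 0.965, 0.263, 0.066], [1.0, 0.0, -0.0, 0.002], [-0.0, 0.263, -0.965, -0.144], [0.0, 0.0, 0.0, 1.0]]
orange 872 [[-31.8, -395.4], [127.5, -31.9]] [0.49963963 0.14079652 0.04708499]
floor 880 [[-37.6, -67.3], [4.5, -22.2]] [0.49911057 0.14504702 0.04027689]
cover 8847 [[-62.5, -3.0], [23.9, 82.8]] [0.48671159 0.22752274 0.07993769]
```

View pics/w1.png

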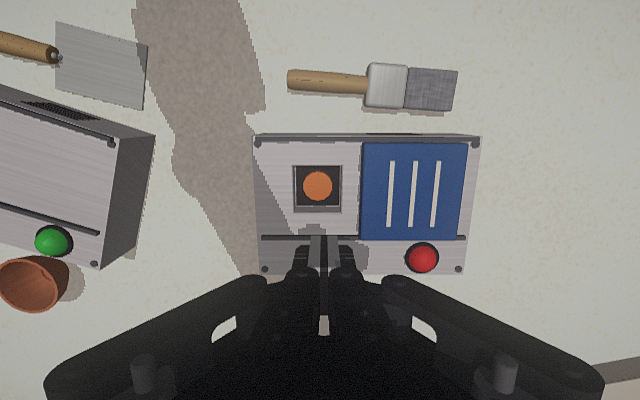

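```bash
python3 -m creep '[[-1,-1.7,-4.7,-50,0,0,0],[-1,0,0,-45,0,0,0],[-1,0,0,-30,0,0,0],[-1,0,0,-10,0,0,0],[-1,0,0,0,0,0,0]]'; python3 -m creep '[[-1,0,0,-5,0,0,0],[-1,0,0,-2,0,0,0],[-1,0,0,-2,0,0,0],[-1,0,0,-1,0,0,0],[-1,0,0,0,0,0,0]]'
```

```text
t: 4.72
eef_pos: [0.4931, 0.1419, 0.0507]
tool_rot: [-0.001, -0.034, 0.999, -0.0]
contact_force: [0.2, 0.2, 0.8]
gripper_width: -0.002
grasp_force: 0.0
t: 5.35
eef_pos: [0.4942, 0.1422, 0.0417]
tool_rot: [0.001, -0.034, 0.999, 0.0]
contact_force: [1.4, 0.6, 3.8]
gripper_width: -0.002
grasp_force: 1.9
```

```bash
python3 -m creep '[[-1,0,0,-1.5,0,0,0],[-1,0,0,-1.5,0,0,0],[-1,0,0,0,0,0,0]]'; python3 -m creep '[[-1,0,0,-1,0,0,0],[-1,0,0,0,0,0,0]]'
```

```text
t: 5.72
eef_pos: [0.4943, 0.1423, 0.0406]
tool_rot: [0.001, -0.034, 0.999, 0.001]
contact_force: [-5.7, -1.2, 29.4]
gripper_width: 0.001
grasp_force: 15.0
t: 5.98
eef_pos: [0.4944, 0.1423, 0.0404]
tool_rot: [0.001, -0.034, 0.999, 0.001]
contact_force: [-8.1, -1.1, 39.7]
gripper_width: -0.002
grasp_force: 20.1
```

```bash
python3 -m creep '[[-1,0,0,2,0,0,0],[-1,0,0,0,0,0,0],[-1,0,0,0,0,0,0],[-1,0,0,0,0,0,0],[-1,0,0,0,0,0,0]]'; python3 -m creep '[[-1,0,0,0,0,0,0],[-1,0,0,0,0,0,0],[-1,0,0,0,0,0,0],[-1,0,0,0,0,0,0],[-1,0,0,0,0,0,0]]'
```

```text
t: 6.6
eef_pos: [0.4943, 0.1423, 0.0408]
tool_rot: [0.001, -0.034, 0.999, 0.001]
contact_force: [-3.5, -0.2, 19.2]
gripper_width: 0.003
grasp_force: 9.8
t: 7.22
eef_pos: [0.4943, 0.1423, 0.0408]
tool_rot: [0.001, -0.034, 0.999, 0.001]
contact_force: [-2.9, -0.1, 19.5]
gripper_width: -0.002
grasp_force: 9.8
```

```bash
python3 -m creep '[[-1,0,0,10,0,0,0],[-1,0,0,40,0,0,0],[-1,0,0,45,0,0,0],[-1,-3,53,0,0,0,0],[-1,-3,53,0,0,0,0]]'; python3 -m creep '[[-1,-4,54,0,0,0,0],[-1,0,0,0,0,0,0]]'
```

```text
t: 7.85
eef_pos: [0.4872, 0.2482, 0.1348]
tool_rot: [0.0, -0.033, 0.999, -0.0]
contact_force: [-0.2, -0.3, -0.0]
gripper_width: 0.001
grasp_force: 0.0
t: 8.1
eef_pos: [0.4812, 0.307, 0.1337]
tool_rot: [-0.001, -0.038, 0.999, 0.001]
contact_force: [-0.5, -0.2, -0.2]
gripper_width: -0.0
grasp_force: 0.0
```

```bash
python3 - <<'E'
from h import *
im,d,W=world("top"); cv2.imwrite("pics/t2.png",cv2.resize(im[180:290,150:310,::-1],None,fx=4,fy=4))
i=im.astype(int); m=(i[...,0]>i[...,2]+60)&(i[...,0]>i[...,1]+25); m[:200]=0;m[275:]=0;m[:,:205]=0;m[:,270:]=0
print(m.sum(),np.median(W[m],0),W[m][:,2].round(4))
E
```

```text
119 [0.49515554 0.14287586 0.04591531] [0.0461 0.0462 0.0439 0.0451 0.0474 0.0442 0.0441 0.0463 0.0481 0.0475
 0.0467 0.0461 0.045  0.0442 0.0456 0.0454 0.0461 0.0439 0.0462 0.0454
 0.043  0.0433 0.0466 0.047  0.0457 0.0453 0.0462 0.0461 0.0447 0.0446
 0.0462 0.0443 0.0459 0.046  0.0454 0.0465 0.0451 0.0463 0.0467 0.0481
 0.0457 0.0445 0.0463 0.0448 0.0482 0.0447 0.0459 0.0461 0.0449 0.0463
 0.0483 0.0443 0.0463 0.0489 0.0467 0.0459 0.0453 0.0454 0.0476 0.0449
 0.0456 0.0448 0.0488 0.0451 0.0471 0.0452 0.0447 0.0441 0.0459 0.046
 0.0452 0.0463 0.0448 0.046  0.0438 0.0473 0.0457 0.0472 0.0441 0.0457
 0.0465 0.0467 0.0476 0.0459 0.045  0.0447 0.0484 0.0457 0.0452 0.0458
 0.0486 0.0474 0.0458 0.0472 0.044  0.0455 0.0445 0.0459 0.0476 0.0441
 0.8434 0.0479 0.0454 0.0478 0.0436 0.045  0.0478 0.0462 0.0476 0.0475
 0.0455 0.0493 0.0459 0.0469 0.0496 0.0461 0.0451 0.0462 0.049 ]
```

View pics/t2.png

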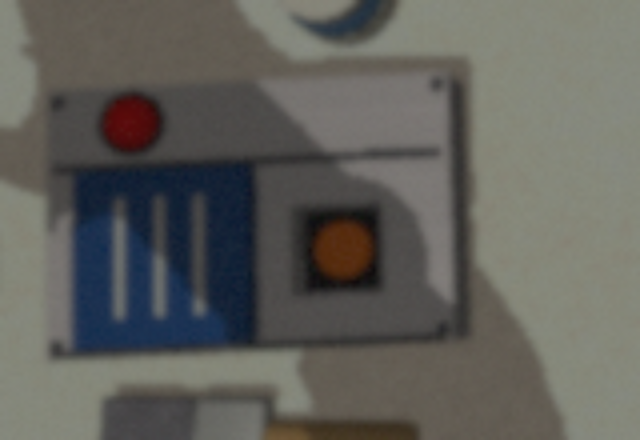

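```bash
python3 -m creep '[[-1,2,0,-35,0,0,0],[-1,0,0,-32.5,0,0,0],[-1,0.7,-10,0,0,0,0],[-1,0.7,-10,0,0,0,0],[-1,0.7,-10,0,0,0,0]]'
```

```text
t: 8.78
eef_pos: [0.4883, 0.2715, 0.0682]
tool_rot: [0.001, -0.034, 0.999, 0.001]
contact_force: [-0.6, 2.1, -0.6]
gripper_width: -0.0
grasp_force: 1.1
```

The key's top is back at 46 mm, so it has sprung up, and the crop shows the cover open with the orange key clear at (343,250). The fingertip is now touching the cover's +y face, so I'll push it shut.

```bash
python3 -m creep '[[-1,0.7,-15,0,0,0,0],[-1,0.7,-15,0,0,0,0],[-1,0.7,-15,0,0,0,0],[-1,0.5,-10,0,0,0,0],[-1,0.2,-4,0,0,0,0]]'; python3 -m creep '[[-1,0.2,-3,0,0,0,0],[-1,0.1,-2,0,0,0,0]]'; python3 -m creep '[[-1,0.1,-2,0,0,0,0],[-1,0.1,-2,0,0,0,0]]'
```

```text
t: 9.4
eef_pos: [0.4905, 0.2118, 0.0668]
tool_rot: [-0.0, -0.034, 0.999, -0.0]
contact_force: [1.5, 2.6, 0.9]
gripper_width: 0.002
grasp_force: 1.1
t: 9.65
eef_pos: [0.4903, 0.208, 0.0665]
tool_rot: [-0.0, -0.034, 0.999, -0.0]
contact_force: [1.0, 1.0, 1.7]
gripper_width: -0.0
grasp_force: 1.1
t: 9.9
eef_pos: [0.4906, 0.2039, 0.0666]
tool_rot: [-0.0, -0.034, 0.999, -0.0]
contact_force: [0.9, 2.9, -0.3]
gripper_width: 0.001
grasp_force: 1.1
```

```bash
python3 -m creep '[[-1,0,-2,0,0,0,0],[-1,0,-1,0,0,0,0]]'; python3 -m creep '[[-1,0,-1,0,0,0,0],[-1,0,0,0,0,0,0]]'
```

```text
t: 10.15
eef_pos: [0.4908, 0.2007, 0.0667]
tool_rot: [-0.0, -0.034, 0.999, -0.0]
contact_force: [0.9, 2.7, -1.4]
gripper_width: -0.004
grasp_force: 1.3
t: 10.4
eef_pos: [0.4908, 0.2006, 0.0668]
tool_rot: [0.0, -0.034, 0.999, 0.0]
contact_force: [1.3, 4.5, -2.6]
gripper_width: 0.002
grasp_force: 2.4
```

```bash
python3 -m creep '[[-1,0,-1.5,0,0,0,0],[-1,0,0,0,0,0,0]]'; python3 -m creep '[[-1,0,-1,0,0,0,0],[-1,0,0,0,0,0,0]]'
```

```text
t: 10.65
eef_pos: [0.4907, 0.2003, 0.0668]
tool_rot: [0.0, -0.035, 0.999, 0.001]
contact_force: [0.9, 9.0, -3.7]
gripper_width: 0.001
grasp_force: 4.0
t: 10.9
eef_pos: [0.4908, 0.2003, 0.0669]
tool_rot: [0.0, -0.035, 0.999, 0.001]
contact_force: [1.0, 10.1, -4.3]
gripper_width: -0.001
grasp_force: 5.0
```

The finger is against the stop: 10 N with no further movement. I'll back off, raise the arm and check.

```bash
python3 -m creep '[[-1,-0.4,8,0,0,0,0],[-1,-0.8,12,10,0,0,0],[-1,0,0,50,0,0,0],[-1,0,30,55,0,0,0],[-1,0,55,0,0,0,0]]'; python3 -m creep '[[-1,-20,55,0,0,0,0],[-1,-20,55,0,0,0,0],[-1,-20,55,0,0,0,0],[-1,0,0,0,0,0,0]]'; python3 - <<'E'
from h import *
im,d,W=world("top"); cv2.imwrite("pics/t3.png",im[:,:,::-1])
c=np.array([511.9,190.2]); a=np.radians(3.88); R=np.array([[np.cos(a),-np.sin(a)],[np.sin(a),np.cos(a)]])
P=W[d>0]; B=(P[:,:2]*1000-c)@R
for n,s in {"cover":(P[:,2]>.073)&(abs(B[:,0]+20)<60)&(abs(B[:,1])<104),"jar":(P[:,2]>.03)&(B[:,0]>75)&(B[:,0]<170)&(abs(B[:,1])<100),"brush":(P[:,2]>.006)&(B[:,0]<-75)&(B[:,0]>-170)&(abs(B[:,1])<120)}.items(): print(n,np.percentile(B[s],[1,99],axis=0).round(1).tolist())
E
```

```text
t: 11.52
eef_pos: [0.4932, 0.3022, 0.1875]
tool_rot: [0.004, -0.031, 1.0, 0.002]
contact_force: [0.9, 1.1, -0.2]
gripper_width: 0.0
grasp_force: 0.0
t: 12.02
eef_pos: [0.4253, 0.4731, 0.1819]
tool_rot: [-0.001, -0.038, 0.999, 0.001]
contact_force: [0.3, -1.0, -0.0]
gripper_width: -0.002
grasp_force: 0.0
cover [[-63.8, -89.8], [24.2, -1.8]]
jar [[95.5, -68.6], [145.9, -19.1]]
brush [[-135.1, -74.3], [-93.7, 91.5]]
```

View pics/t3.png

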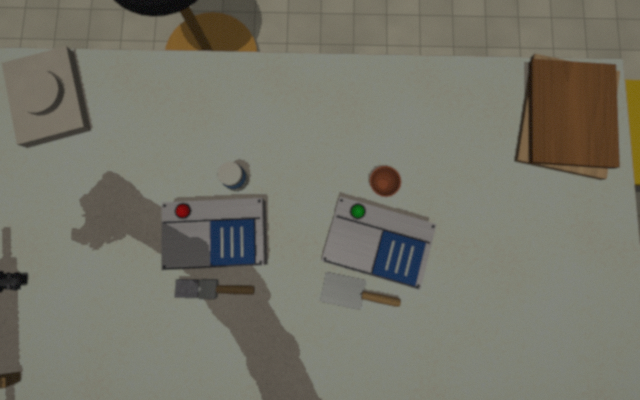

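The red box's cover is shut, spanning −89.8 to −1.8 mm along the box's y at about px (233,242). The jar, brush and everything else are where they started, and the arm is clear.

```bash
python3 -c "from station import *; print(hand_in())"
```

```text
the job is handed in; nothing more can be done
None
```

I reset the red-lamp box and handed the job in at about 12 s: cover pushed fully open, key held fully down for about 1.5 s and sprung back, cover fully shut again, and nothing else moved.

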